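# Hang the absorber on the revolving absorber tree

## Task

Turn the absorber tree until its one empty branch points to the front, over the index pointer on the base. Take the absorber out of the slotted holder, thread its eye onto that branch and push it on gently, by feel, until it has snapped past the sprung keeper and stops at the collar behind it; leave it hanging on the rod between the two, with the branch still pointing to the front. Never force it, and do not disturb the absorbers already hung or the other things on the bench.

Things in the scene. Friction and masses are not known exactly. Their poses are not given: they have to be found in the camera images.
- stand: the fixed stand of the absorber tree: grey round base 170 mm in diameter, steel post on its axis, a raised steel index pointer on the front rim of the base. Origin on the axis at table height; its -x axis points to the front, from the axis towards the pointer; z up.
- branch_tip (a point): tip of the empty one of the tree's four level steel rods, 90 degrees apart: 10 mm in diameter, round nose, axis 200 mm above the table, tip 118 mm from the post's axis. The frame turns with the rod: +x runs from the tip along its axis to the hub, z up. The first 27 mm from the tip are always plain rod, the place to take hold of it. Hub: 36 mm in diameter, top 8 mm above the rods' axes.
- rod_middle (a point): middle of the empty rod, 60 mm in from its tip. Near it a clip is clamped, every time elsewhere and found by feel: a collar (18 mm in diameter) with its face 62 to 83 mm from the tip; before it a sprung tongue, the keeper, sloping up along the rod's top from 34 mm before that face to 13.5 mm before it, there 9 mm above the axis. Passing the keeper takes a few N (up to 7); then the collar stops hard; over 15 N bends it.
- tree (a joint): the stiff revolving hub: angle of the empty branch from the stand's front, rad, growing anticlockwise from above; 0 or 6.28 = straight over the pointer. No stop within a full turn either way; it resists with about 0.25 N m of friction (2 to 3 N at a branch end) and stays where it is left.
- absorber_tab (a point): centre of the grip tab of the absorber to hang, loose and upright in the holder. Aluminium hanger 12 mm thick (x), 30 mm wide (y), top 15 mm above this point, eye 30 mm below it; then a plate 56 mm wide, 5 mm thick, down to 110 mm below. x is square to the plate, z up. About 0.15 kg. Gripped across the 12 mm with nothing lower than 12 mm above the eye's centre, it clears rod and keeper.
- absorber_eye (a point): centre of the eye of that absorber: a square hole 13 mm by 13 mm right through the 12 mm thick hanger along x. Hanging on a rod, the eye's centre lies 1.5 mm below the rod's axis; home at the collar it lies 54 to 77 mm from the branch tip, by where the clip is. If it is still on top of the keeper it is held up by it and does not rest on the rod.
- holder: fixed slotted holder: dark base 90 by 100 mm and 10 mm thick, two aluminium cheeks up to 34 mm above the table with a slot 7 mm wide and 62 mm long between them along y; the absorber's plate stands 24 mm deep in it, on the base plate. Origin at table height under the slot's middle.
- hung0: absorber already hung on the tree (the first branch anticlockwise from the empty one, seen from above); same hanger, square plate 3 mm thick; it swings easily. Origin on its branch's axis, 50 mm from the tree's axis; hangs from 46 mm above to 82 mm below it.
- hung1: absorber already hung on the tree (the second branch anticlockwise from the empty one, seen from above); same hanger, square plate 6 mm thick; it swings easily. Origin on its branch's axis, 50 mm from the tree's axis; hangs from 46 mm above to 82 mm below it.
- hung2: absorber already hung on the tree (the third branch anticlockwise from the empty one, seen from above); same hanger, square plate 9 mm thick; it swings easily. Origin on its branch's axis, 50 mm from the tree's axis; hangs from 46 mm above to 82 mm below it.
- screwdriver: bystander: screwdriver 150 mm long with a black handle, lying on the bench
- boss: bystander: grey boss head clamp, 60 by 38 by 30 mm
- mass_set: bystander: brass mass with a knob, 32 mm in diameter, 42 mm tall
- spare: bystander: spare absorber with a round plate, lying flat, 125 by 64 by 12 mm
- jar: bystander: jar 52 mm in diameter, 70 mm tall
- caliper: bystander: steel caliper 150 mm long, lying flat
- mug: bystander: white mug 76 mm in diameter, 88 mm tall
Not all that is in view belongs to the job. Leave any green or orange look-alike of the part that bears absorber_tab alone.

How it is judged:
By the outcome, as a careful person would: the job done as asked, in the order asked, and still so for the second after the job is handed in, with the robot touching nothing.
It also fails if it takes over 72 s, if anything falls off the work surface, if the arm or the gripper's body presses on something with over 40 N, if the wrist force passes 120 N, or if a joint passes its speed limit or range.

## Robot

A 6-joint arm with a two-finger parallel gripper is mounted at the origin on the work surface. World frame = base frame: x ahead of the robot, y to its left, z up, the work surface at z = 0. Lengths are in m, angles in degrees, forces in N, time in s.
With the tool pointing down it reaches from about 0.15 to 0.775 m from the base axis. Payload 6.1 kg.
Tool frame: the origin (TCP) lies midway between the tips of the shut fingers; the grasp point (between the pads) lies 19 mm behind it; z points along the fingers, y is the line along which they close (so a half turn about z gives the same grasp; the last joint's range is limited). The gripper opens to 85 mm and grips with 20 to 120 N. Pads are 22 mm wide; open, the fingers measure 114 mm over their backs; the gripper's body (76 mm by 85 mm) begins 54 mm behind the grasp point. The pads swing forward as they close: fully open they stand 13 mm farther back than shut.
Start: joints at [74.255, 7.208, -2.269, 80.523, 0, 90], TCP at [0.142, 0.505, 0.231] pointing down, gripper open.
Joint ranges: [-155.77, 155.77], [-54.66, 111.73], [-72.52, 77.12], [-102.08, 115.82], [-83.92, 84.16], [-180, 180]. Speed limits (degrees/s): [136.94, 136.94, 172.46, 180, 180, 180].

## Interface

Orientations are given as a 3x3 rotation matrix whose columns are the frame's x, y, z axes.
In Python, from cell import monitor, eyes, workorder gives the robot as it stands.
- The arm moves only by the tool play_rows, never from a script. Its argument "deltas" is text: rows parted by semicolons, each of 7 numbers parted by spaces: the turn, a rotation vector about the tool's x, y, z in degrees, then the shift along the tool's x, y, z in mm, then the gripper's target within -1 to 1 (fully open at 1, half-way at 0, shut at -1). In form: rx ry rz tx ty tz jaw; .... A call has 1 to 12 rows; each row shifts and turns the commanded pose from where the row before left it, along the tool's axes as they then stand; what a row does not reach is not made up. A row lasts 1/8 s, in which the tool goes at most 62.5 mm and 10.7 degrees, less where a joint would pass 70% of its speed; a pose out of reach is approached as far as the arm can. A call is refused whole if a number of a shift passes 62.5 or a number of a turn 10.7, either way. A call with a gripper value outside its range is refused whole. The fingers move at their own pace and stop on an object; "newtons" is the grip in N (left out, the last holds). Time passes only in rows, so rows that do not move let the fingers close. It gives the time, the measured TCP pose, the force, the opening and the grip force at its end, in the units of the state.
- monitor.get_state(): the state, without advancing time (a new reading comes with each control period).
- eyes.capture(name): name is "scene" or "top" or "wrist"; returns a dict with "pixels" (400x640x3 uint8, blue, green, red), "fx", "fy", "cx", "cy" (pixels), "distortion" ([k1, k2, p1, p2, k3] as OpenCV has them; the pictures are not rectified), "world_from_camera" (4x4, takes a point from camera to world coordinates). Camera axes: x right, y down, z forward; pixel columns grow to the right and rows downward; lengths in m; the calibration is good to about 2 mm. A picture is of the moment at which its call begins. There is no depth.
- workorder.finish_job(): hands the job in; it is judged then, once.
The state is a dict: "t": time; "joint_pos": joint angles; "qd": joint speeds; "joint_efforts": joint torques, N m; "position": TCP position; "eef_rot": TCP orientation; "ft_force": force on the tool from outside, world axes, zero at the start; "wrist_torque": the same for the moment, N m; "opening": finger opening in m; "grasp_force": force on a finger pad.
Only numpy, scipy, OpenCV 4.12 (cv2) and the standard library are available. Lean on these libraries where they do the work, as an engineer would, in place of code of your own. Each camera call takes 0.05 s, during which the arm holds its last target. There are 200 camera calls.

## Working session

There is one attempt and no reset: what is moved stays moved. The work goes in short steps, Python scripts to look and compute and a tool call to move; the robot and the scene stay as the last step left them, time stands still between calls to the robot, and variables do not carry over. Pictures are saved under pics/ and viewed, at most 12 in all, crops included, and the job is handed in when it is done.

Besides the shell and the picture viewer there is one more tool, called after "Request:" by a JSON object that holds its "name" and its "arguments". play_rows: Moves the arm, as the interface text tells. Its arguments: {"type":"object","properties":{"deltas":{"type":"string"},"newtons":{"type":"number"}},"required":["deltas"]}

```bash
ls; mkdir -p pics; python3 - <<'E'
from cell import monitor, eyes
import cv2,json,numpy as np,pickle
s=monitor.get_state();print({k:np.round(v,3).tolist() for k,v in s.items()})
for n in("scene","top"):
    c=eyes.capture(n);cv2.imwrite(f"pics/{n}0.png",c["pixels"]);pickle.dump(c,open(f"{n}0.pkl","wb"))
    print(n,c["fx"],c["fy"],c["cx"],c["cy"],c["distortion"],np.round(c["world_from_camera"],3).tolist())
E
```

```text
pics
{'t': 0.0, 'joint_pos': [74.257, 7.243, -2.326, 80.523, 0.0, 89.999], 'qd': [0.003, -0.073, -0.024, 0.028, 0.051, -0.091], 'joint_efforts': [0.0, -43.592, 35.292, 0.017, 0.0, -0.0], 'position': [0.142, 0.505, 0.231], 'eef_rot': [[-0.962, 0.271, -0.0], [0.271, 0.962, -0.002], [0.0, -0.002, -1.0]], 'ft_force': [0.623, 0.109, -0.092], 'wrist_torque': [-0.015, -0.02, -0.017], 'grasp_force': 0.0, 'opening': 0.085}
scene 448.6798458704152 448.6798458704152 318.0720582639405 199.6680460661335 [-0.08341828  0.          0.          0.          0.        ] [[0.849, 0.286, -0.443, 1.048], [0.527, -0.489, 0.695, -0.815], [-0.018, -0.824, -0.566, 0.764], [0.0, 0.0, 0.0, 1.0]]
top 398.02919728937485 398.02919728937485 320.1205746238367 204.3213930804847 [-0.07468402  0.          0.          0.          0.        ] [[-0.029, -0.972, 0.233, 0.337], [-1.0, 0.028, -0.006, -0.043], [-0.0, -0.233, -0.972, 1.156], [0.0, 0.0, 0.0, 1.0]]
```

View pics/scene0.png

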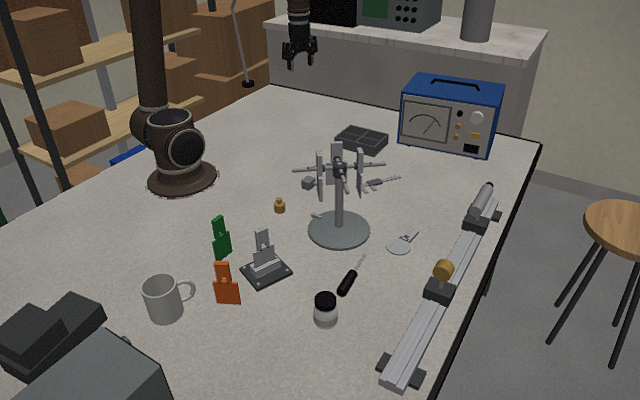

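View pics/top0.png

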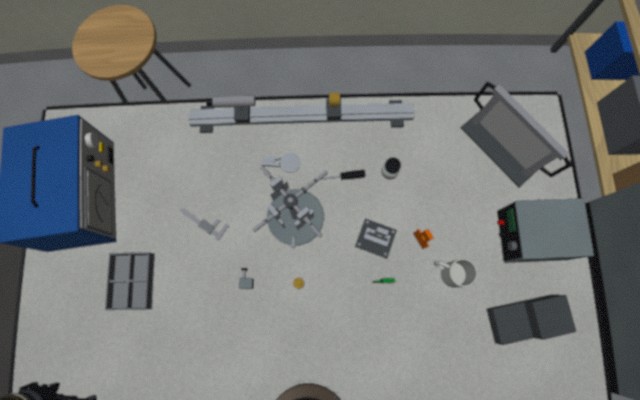

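The scene view shows the tree at about (340,190), the silver absorber in its holder at (264,255), and green and orange decoys at (221,240) and (227,285). The top view shows the stand base at (296,217) and the holder at (376,238). I'll zoom in on both.

```bash
cat > h.py <<'E'
import numpy as np,cv2,pickle
def ray(c,px):
    K=np.array([[c["fx"],0,c["cx"]],[0,c["fy"],c["cy"]],[0,0,1]])
    u=cv2.undistortPoints(np.array(px,float).reshape(-1,1,2),K,np.array(c["distortion"])).reshape(-1,2)
    T=np.array(c["world_from_camera"]);d=np.c_[u,np.ones(len(u))]@T[:3,:3].T
    return T[:3,3],d
def onz(c,px,z):
    o,d=ray(c,px);return o+d*((z-o[2])/d[:,2])[:,None]
def tri(c1,p1,c2,p2):
    o1,d1=ray(c1,p1);o2,d2=ray(c2,p2);d1=d1[0];d2=d2[0]
    s=np.linalg.lstsq(np.c_[d1,-d2],o2-o1,rcond=None)[0]
    a,b=o1+s[0]*d1,o2+s[1]*d2;return (a+b)/2,np.linalg.norm(a-b)*1000
def proj(c,P):
    T=np.linalg.inv(c["world_from_camera"])
    K=np.array([[c["fx"],0,c["cx"]],[0,c["fy"],c["cy"]],[0,0,1]])
    return cv2.projectPoints(np.array(P,float).reshape(-1,3),cv2.Rodrigues(T[:3,:3])[0],T[:3,3],K,np.array(c["distortion"]))[0].reshape(-1,2)
E
python3 - <<'E'
import cv2,numpy as np
t=cv2.imread("pics/top0.png")[150:270,235:415];s=cv2.imread("pics/scene0.png")[130:300,200:420]
a=cv2.resize(t,(420,280),interpolation=3);a=cv2.resize(t,None,fx=4.4,fy=4.4,interpolation=3)
cv2.imwrite("pics/tz.png",a);cv2.imwrite("pics/sz.png",cv2.resize(s,None,fx=3.5,fy=3.5,interpolation=3))
E
```

```text
(no output)
```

View pics/tz.png

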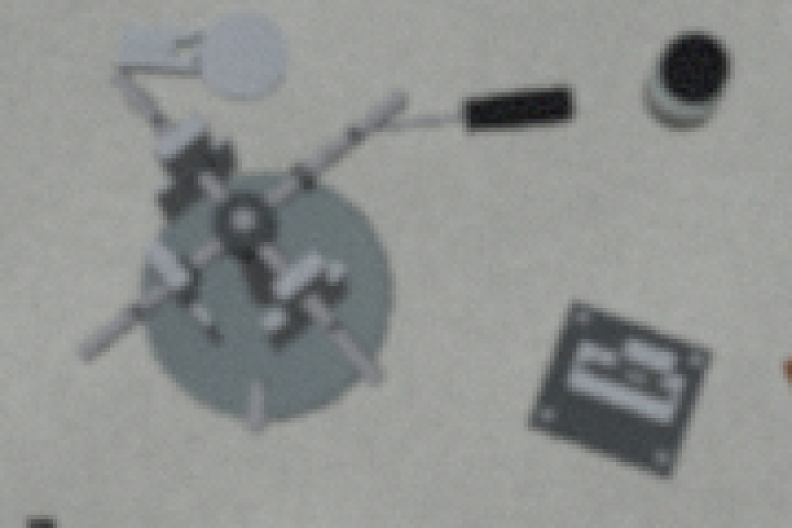

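View pics/sz.png

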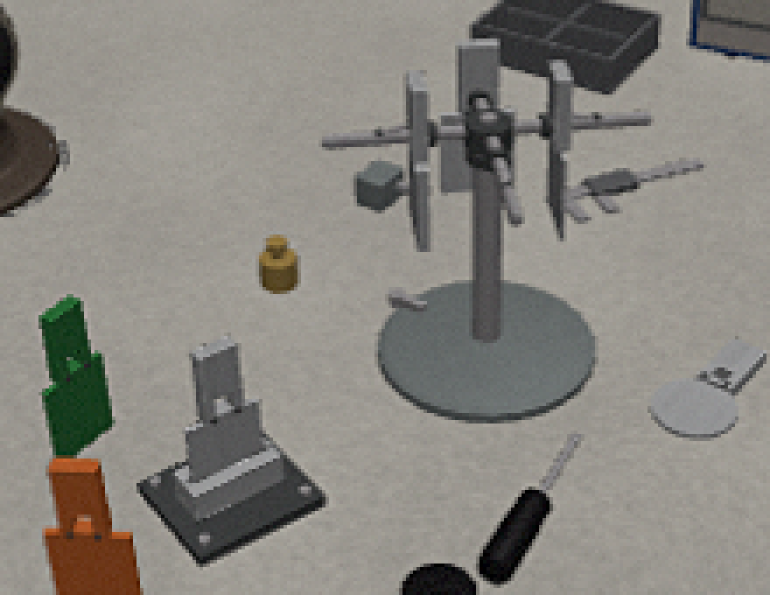

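Zoomed top view (4.4x): hub at (243,220), empty branch tip at (402,100), pointer at (257,405), holder centre at about (622,390). In the scene zoom (3.5x) the empty branch points at the camera with its tip at (515,215), and the absorber tab top is at (216,345). I'll measure from these.

```bash
python3 - <<'E'
from h import *
T=pickle.load(open("top0.pkl","rb"));S=pickle.load(open("scene0.pkl","rb"))
t=lambda x,y:(x/4.4+235-.4,y/4.4+150-.4); s=lambda x,y:(x/3.5+200-.35,y/3.5+130-.35)
for n,a,b in(("tip",t(402,98),s(516,217)),("hub",t(243,220),s(489,113)),("ptr",t(256,428),s(393,297)),("tabtop",t(650,352),s(216,345)),("hung tip L",t(85,354),s(326,142)),("hung tip up",t(118,76),s(650,119))):
    p,e=tri(T,a,S,b);print(n,p.round(4),e.round(1),"mm")
# base ellipse
hsv=cv2.cvtColor(T["pixels"],cv2.COLOR_BGR2HSV)
print("base col",hsv[150+int(350/4.4),235+int(340/4.4)],"table",hsv[262,400],"holder",hsv[150+int(440/4.4),235+int(600/4.4)])
h,sa,v=cv2.split(hsv)
m=((v<115)).astype(np.uint8)
box=np.zeros_like(m);box[215:262,350:402]=1
k=cv2.findContours(m*box,0,2)[0];k=max(k,key=cv2.contourArea)
r=cv2.minAreaRect(k);P=onz(T,cv2.boxPoints(r),.010);print("holder",P.round(4).tolist(),P.mean(0).round(4),np.linalg.norm(np.diff(P,axis=0),axis=1))
print("base outline",end=' ')
Q=onz(T,[t(148,300),t(391,300),t(160,355),t(378,352),t(215,408),t(310,410),t(380,245)],.01)
A=np.c_[2*Q[:,:2],np.ones(len(Q))];x=np.linalg.lstsq(A,(Q[:,:2]**2).sum(1),rcond=None)[0];print(x[:2],np.sqrt(x[2]+x[0]**2+x[1]**2))
print("ptr z=.015",onz(T,[t(256,428),t(258,382)],.015).round(4))
E
```

```text
tip [ 0.6486 -0.0663  0.2027] 0.2 mm
hub [0.5765 0.0246 0.2144] 0.3 mm
ptr [0.4863 0.0317 0.0156] 0.5 mm
tabtop [ 0.5081 -0.2094  0.1384] 1.2 mm
hung tip L [0.4687 0.0772 0.1548] 123.3 mm
hung tip up [0.668  0.0969 0.1999] 0.6 mm
base col [107  15 121] table [ 53   7 153] holder [96 18 69]
holder [[0.4827, -0.145, 0.01], [0.5663, -0.1797, 0.01], [0.5284, -0.2727, 0.01], [0.4459, -0.2366, 0.01]] [ 0.5058 -0.2085  0.01  ] [0.09050505 0.10037914 0.09008732]
base outline [0.57503527 0.02227644] 0.08171419627241851
ptr z=.015 [[0.4866 0.0319 0.015 ]
 [0.517  0.0302 0.015 ]]
```

Request:
{"name": "play_rows", "arguments": {"deltas": "0 0 -10.4 0 0 -11 1;0 0 -10.4 0 0 -11 1;0 0 -10.4 0 0 -11 1;0 0 -10.4 0 0 -11 1;0 0 -10.4 0 0 -11 1;0 0 -10.4 0 0 -11 1;0 0 -10.4 0 0 -11 1;0 0 -10.4 0 0 -11 1;0 0 -10.4 0 0 -11 1;0 0 -10.4 0 0 -11 1;0 0 -10.4 0 0 -11 1;0 0 -10.4 0 0 -11 1", "newtons": 40}}

```text
t: 1.6
position: [0.1424, 0.5052, 0.3632]
eef_rot: [[0.332, -0.943, -0.0], [-0.943, -0.332, -0.001], [0.001, 0.001, -1.0]]
ft_force: [-0.5, -0.3, -0.5]
opening: 0.0854
grasp_force: 0.0
```

```bash
cat >> h.py <<'E'
def togo(target,xang=None):
    from cell import monitor
    s=monitor.get_state();R=np.array(s["eef_rot"]);p=np.array(s["position"])
    print("t",round(s["t"],2),"pos",p.round(4),"xang",np.degrees(np.arctan2(R[1,0],R[0,0])).round(2),"j",np.round(s["joint_pos"],1))
    if target is not None:
        print("shift mm in tool axes",(R.T@(np.array(target)-p)*1000).round(1))
    if xang is not None:
        a=np.radians(xang);G=np.c_[[np.cos(a),np.sin(a),0],[np.sin(a),-np.cos(a),0],[0,0,-1]]
        print("turn deg tool",np.degrees(cv2.Rodrigues(R.T@G)[0].ravel()).round(2))
E
python3 - <<'E'
from h import *
togo([0.63,-0.045,0.36],-50.8)
T=pickle.load(open("top0.pkl","rb"))
print("green,orange",onz(T,[(384,281),(424,238)],.06).round(3).tolist())
E
```

```text
t 1.6 pos [0.1424 0.5052 0.3632] xang -70.6 j [ 74.3   9.6  17.3  97.8  -0.  -35.1]
shift mm in tool axes [ 680.9 -277.2    3.6]
turn deg tool [  0.04  -0.04 -19.8 ]
green,orange [[0.38, -0.218, 0.06], [0.494, -0.337, 0.06]]
```

Request:
{"name": "play_rows", "arguments": {"deltas": "0 0 0 20 -8 0 1;0 0 0 40 -16.3 0 1;0 0 0 45 -18.3 0 1;0 0 0 45 -18.3 0 1;0 0 0 45 -18.3 0 1;0 0 0 45 -18.3 0 1;0 0 0 45 -18.3 0 1;0 0 0 45 -18.3 0 1;0 0 0 45 -18.3 0 1;0 0 0 45 -18.3 0 1;0 0 0 45 -18.3 0 1;0 0 0 45 -18.3 0 1"}}

```text
t: 3.1
position: [0.5052, 0.0884, 0.3628]
eef_rot: [[0.323, -0.946, -0.001], [-0.946, -0.323, -0.0], [0.0, 0.001, -1.0]]
ft_force: [0.2, 0.6, -0.3]
opening: 0.0856
grasp_force: 0.0
```

Request:
{"name": "play_rows", "arguments": {"deltas": "0 0 0 45 -18.3 0 1;0 0 0 45 -18.3 0 1;0 0 0 45 -18.3 0 1;0 0 0 36 -15 0 1;0 0 -10 0 0 0 1;0 0 -9.8 0 0 0 1;0 0 0 0 0 0 1"}}

```text
t: 3.98
position: [0.6263, -0.049, 0.3627]
eef_rot: [[0.624, -0.782, -0.001], [-0.782, -0.624, -0.0], [-0.001, 0.001, -1.0]]
ft_force: [-0.6, -0.3, -0.5]
opening: 0.085
grasp_force: 0.0
```

```bash
python3 - <<'E'
from h import *
from cell import eyes
togo([0.641,-0.057,0.36],-50.8)
c=eyes.capture("wrist");cv2.imwrite("pics/w1.png",c["pixels"]);pickle.dump(c,open("w1.pkl","wb"))
print(c["fx"],np.round(c["world_from_camera"],3).tolist())
print(proj(c,[[.6486,-.0663,.2],[.5755,.0246,.208],[.4865,.0319,.015]]).round())
E
```

```text
t 3.98 pos [ 0.6263 -0.049   0.3627] xang -51.43 j [  -4.5   22.6   34.6  102.1   -0.  -133. ]
shift mm in tool axes [15.5 -6.5  2.7]
turn deg tool [ 0.06  0.04 -0.63]
346.31767245951926 [[-0.782, -0.599, -0.176, 0.67], [-0.624, 0.75, 0.219, -0.104], [0.001, 0.281, -0.96, 0.506], [0.0, 0.0, 0.0, 1.0]]
[[311. 156.]
 [312. 279.]
 [356. 255.]]
```

View pics/w1.png

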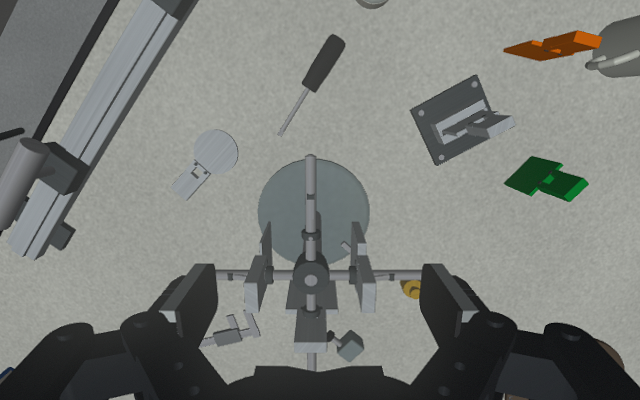

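The wrist view shows the empty rod standing vertical, with its tip at (311,156) and the hub at (311,280). Both match my predictions of (311,156) and (312,279). The pointer peeks out at (345,247). I'll descend and grip the rod.

Request:
{"name": "play_rows", "arguments": {"deltas": "0 0 0 15 -6.8 0 1;0 0 0 0 0 25 0.5;0 0 0 0 0 35 0;0 0 0 0 0 35 0;0 0 0 0 0 35 0;0 0 0 0 0 30 0;0 0 0 0 0 15 0;0 0 0 0 0 6.7 0;0 0 0 0 0 0 -0.3;0 0 0 0 0 0 -0.6;0 0 0 0 0 0 -1;0 0 0 0 0 0 -1", "newtons": 20}}

```text
t: 5.52
position: [0.642, -0.0555, 0.1828]
eef_rot: [[0.627, -0.779, 0.002], [-0.779, -0.627, -0.0], [0.002, -0.001, -1.0]]
ft_force: [-0.1, -0.5, 4.9]
opening: 0.0093
grasp_force: 21.0
```

Request:
{"name": "play_rows", "arguments": {"deltas": "0 0 0 0 0 0 -1;0 0 0 0 0 0 -1;0 0 0 0 0 0 -1"}}

```text
t: 5.9
position: [0.642, -0.0555, 0.1828]
eef_rot: [[0.627, -0.779, 0.002], [-0.779, -0.627, -0.0], [0.002, -0.001, -1.0]]
ft_force: [-0.2, -1.4, 5.7]
opening: 0.0094
grasp_force: 21.1
```

```bash
python3 - <<'E'
from h import *
from cell import monitor
togo([0.5763,0.0243,0.181])
s=monitor.get_state();print(s["ft_force"],s["wrist_torque"],s["opening"],s["grasp_force"])
E
```

```text
t 5.9 pos [ 0.642  -0.0555  0.1828] xang -51.15 j [  -4.9   20.4    8.5   78.    -0.  -133.8]
shift mm in tool axes [-103.4    1.2    1.6]
[-0.17361051 -1.36284806  5.67883248] [-0.12258337  0.12723038  0.08891127] 0.009388411072966098 21.103903502225876
```

Request:
{"name": "play_rows", "arguments": {"deltas": "0 0 1 0 1.8 -1 -1;0 0 2 -0.1 3.6 -0.5 -1;0 0 3 -0.1 5.4 0 -1;0 0 4 -0.3 7.3 0 -1;0 0 4 -0.2 7.3 0 -1;0 0 4 -0.3 7.2 0 -1;0 0 4 -0.2 7.3 0 -1;0 0 4 -0.3 7.2 0 -1;0 0 4 -0.2 7.3 0 -1;0 0 4 -0.3 7.2 0 -1;0 0 4 -0.2 7.3 0 -1;0 0 4 -0.3 7.2 0 -1", "newtons": 40}}

```text
t: 7.4
position: [0.5707, -0.0782, 0.1829]
eef_rot: [[-0.059, -0.998, 0.001], [-0.998, 0.059, 0.0], [-0.0, -0.001, -1.0]]
ft_force: [4.9, 0.2, 0.0]
opening: 0.0086
grasp_force: 39.0
```

Request:
{"name": "play_rows", "arguments": {"deltas": "0 0 4 -0.2 7.3 0 -1;0 0 4 -0.3 7.2 0 -1;0 0 4 -0.2 7.3 0 -1;0 0 4 -0.3 7.3 0 -1;0 0 4 -0.2 7.3 0 -1;0 0 4 -0.3 7.2 0 -1;0 0 4 -0.2 7.3 0 -1;0 0 4 -0.3 7.2 0 -1;0 0 4 -0.2 7.3 0 -1;0 0 4 -0.3 7.2 0 -1;0 0 4 -0.2 7.3 0 -1;0 0 4 -0.3 7.2 0 -1"}}

```text
t: 8.9
position: [0.4966, -0.0391, 0.1829]
eef_rot: [[-0.781, -0.624, 0.003], [-0.624, 0.781, 0.001], [-0.003, -0.001, -1.0]]
ft_force: [8.9, 2.8, -4.3]
opening: 0.0087
grasp_force: 38.9
```

Request:
{"name": "play_rows", "arguments": {"deltas": "0 0 4 -0.2 7.3 0 -1;0 0 4 -0.3 7.2 0 -1;0 0 4 -0.2 7.3 0 -1;0 0 4 -0.3 7.3 0 -1;0 0 4 -0.2 7.3 0 -1;0 0 4 -0.3 7.2 0 -1;0 0 4 -0.2 7.3 0 -1;0 0 3 -0.1 5.4 0 -1;0 0 2 -0.1 3.6 0 -1;0 0 0 0 0 0 -1"}}

```text
t: 10.15
position: [0.4753, 0.015, 0.183]
eef_rot: [[-0.995, -0.1, 0.005], [-0.1, 0.995, -0.0], [-0.005, -0.001, -1.0]]
ft_force: [13.5, 0.3, -6.4]
opening: 0.0087
grasp_force: 39.1
```

```bash
python3 - <<'E'
from h import *
from cell import eyes
togo([0.5763,0.0245,0.181])
c=eyes.capture("wrist");cv2.imwrite("pics/w2.png",c["pixels"]);pickle.dump(c,open("w2.pkl","wb"))
print(proj(c,[[.5763,.0245,.208],[.4865,.0319,.015],[.517,.0302,.015],[.5763,.0245,.01]]).round())
E
```

```text
t 10.15 pos [0.4753 0.015  0.183 ] xang -174.26 j [  1.8   1.9 -14.1  73.7  -0.   -3.9]
shift mm in tool axes [-101.4   -0.7    2.4]
[[316. 482.]
 [335. 199.]
 [329. 229.]
 [317. 281.]]
```

View pics/w2.png

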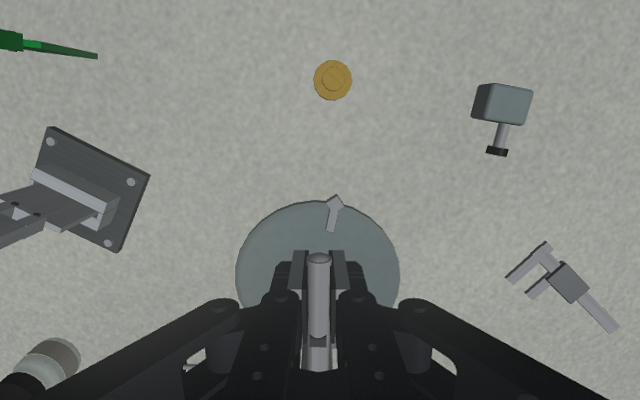

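The wrist view shows the gripped rod tip at (319,258), and the pointer running from its tip at (335,196) to its inner end at (331,231). I'll refine the axis and the front direction from the base rim.

```bash
python3 - <<'E'
from h import *
c=pickle.load(open("w2.pkl","rb"));im=c["pixels"]
hsv=cv2.cvtColor(cv2.GaussianBlur(im,(3,3),0),cv2.COLOR_BGR2HSV)
g=hsv[...,2].astype(int);print("base",hsv[240,260],"table",hsv[180,260],"ptr",hsv[220,333])
# rim: outermost base pixel per ray from approx centre
K=onz(c,[(317,281)],.01)[0];pts=[]
for a in list(range(100,174,4))+list(range(186,258,4)):
    r=np.linspace(.070,.1,121);P=np.c_[K[0]+r*np.cos(np.radians(a)),K[1]+r*np.sin(np.radians(a)),0*r+.010]
    uv=proj(c,P).astype(np.float32);ok=(uv[:,1]<300)
    v=cv2.remap(hsv[...,2].astype(np.float32),uv[:,:1],uv[:,1:],1)[:,0]
    d=np.diff(cv2.GaussianBlur(v.reshape(-1,1),(1,9),0)[:,0]);i=d.argmax()
    if ok[i] and d[i]>1: pts.append(P[i,:2])
Q=np.array(pts)
for _ in range(3):
    A=np.c_[2*Q,np.ones(len(Q))];x=np.linalg.lstsq(A,(Q**2).sum(1),rcond=None)[0];R=np.sqrt(x[2]+x[0]**2+x[1]**2)
    e=np.abs(np.hypot(*(Q-x[:2]).T)-R);Q=Q[e<max(.0015,2*e.mean())]
print("centre",x[:2].round(4),"R",R.round(4),len(Q))
# fixed-R fit
from scipy.optimize import least_squares
f=least_squares(lambda p:np.hypot(*(Q-p).T)-.085,x[:2]);print("fixedR",f.x.round(4),np.abs(f.fun).mean())
# pointer mask
h,s,v=cv2.split(hsv);b=np.zeros_like(v);b[190:238,322:348]=1
base=hsv[240,260];m=((s<14)&(v>115)).astype(np.uint8)*b
n,l,st,ce=cv2.connectedComponentsWithStats(m);print(st[1:],ce[1:].round(1))
P=onz(c,[(335.5,197),(335,206),(333,218),(331.2,231)],.015)
for p in P:print(p.round(4),np.degrees(np.arctan2(p[1]-f.x[1],p[0]-f.x[0])).round(2))
# rod tip in image
print("rod pts",onz(c,[(319,256),(318.5,330)],.2).round(4))
E
```

```text
base [ 90  22 117] table [ 40  10 153] ptr [105  11 140]
centre [0.5735 0.0242] R 0.0833 36
fixedR [0.5758 0.024 ] 0.0005377334755458825
[[322 190  26  41 554]] [[334.3 204.4]]
[0.4848 0.0325 0.015 ] 174.72
[0.4935 0.033  0.015 ] 173.79
[0.5054 0.0325 0.015 ] 173.18
[0.5186 0.0322 0.015 ] 171.85
rod pts [[0.461  0.0143 0.2   ]
 [0.4953 0.0176 0.2   ]]
```

```bash
python3 - <<'E'
from h import *
c=pickle.load(open("w2.pkl","rb"));g=cv2.cvtColor(c["pixels"],cv2.COLOR_BGR2GRAY)
for r in range(192,236,3):print(r,g[r,320:350].tolist())
E
```

```text
192 [154, 153, 153, 152, 152, 152, 152, 152, 153, 154, 154, 154, 154, 155, 156, 157, 159, 158, 156, 154, 152, 151, 153, 154, 153, 153, 155, 157, 160, 159]
195 [152, 153, 153, 156, 157, 158, 158, 156, 156, 156, 156, 155, 143, 116, 83, 70, 73, 96, 139, 157, 155, 154, 155, 156, 155, 154, 155, 155, 154, 154]
198 [160, 161, 163, 164, 163, 164, 161, 153, 139, 97, 70, 73, 85, 104, 118, 136, 136, 133, 116, 97, 137, 155, 153, 153, 154, 154, 154, 154, 153, 152]
201 [68, 66, 65, 64, 63, 64, 70, 83, 96, 118, 136, 135, 135, 135, 134, 133, 133, 132, 132, 135, 125, 91, 124, 159, 155, 153, 150, 150, 150, 152]
204 [108, 108, 110, 110, 110, 110, 114, 128, 136, 134, 134, 133, 133, 134, 133, 135, 137, 138, 137, 135, 134, 135, 126, 95, 129, 145, 145, 149, 152, 157]
207 [110, 110, 111, 111, 112, 112, 111, 110, 110, 119, 135, 134, 134, 134, 135, 136, 136, 136, 135, 134, 134, 132, 128, 117, 107, 104, 98, 87, 77, 73]
210 [113, 114, 114, 114, 113, 111, 112, 112, 103, 80, 120, 135, 134, 134, 136, 136, 137, 134, 119, 111, 111, 111, 111, 112, 112, 111, 112, 111, 110, 112]
213 [114, 114, 114, 113, 114, 112, 112, 
[... 491 characters left out ...]
37, 140, 140, 111, 113, 113, 113, 114, 113, 113, 114, 113, 113, 113, 112, 112, 112]
225 [112, 111, 112, 112, 114, 104, 85, 125, 134, 134, 134, 136, 136, 137, 132, 111, 113, 113, 113, 113, 112, 112, 112, 112, 112, 113, 112, 111, 111, 112]
228 [111, 111, 110, 112, 109, 97, 111, 136, 133, 134, 134, 136, 137, 134, 121, 111, 111, 112, 111, 112, 111, 112, 113, 112, 112, 112, 112, 111, 112, 112]
231 [111, 111, 112, 111, 112, 112, 103, 95, 114, 121, 128, 132, 136, 136, 110, 111, 112, 111, 111, 111, 112, 111, 111, 111, 111, 112, 111, 113, 111, 113]
234 [112, 111, 112, 112, 113, 112, 112, 112, 111, 112, 111, 111, 111, 111, 111, 111, 111, 111, 111, 111, 112, 111, 111, 111, 111, 111, 111, 112, 112, 112]
```

```bash
python3 - <<'E'
from h import *
c=pickle.load(open("w2.pkl","rb"))
for z in(.012,.015,.018):
    P=onz(c,[(336,196.5),(333.4,213),(331.9,219),(330.3,228)],z);d=P[1]-P[3]
    print(z,P.round(4)[[0,1,3],:2].tolist(),"line",np.degrees(np.arctan2(d[1],d[0])).round(1),[np.degrees(np.arctan2(p[1]-.0243,p[0]-.576)).round(1) for p in P])
E
```

```text
0.012 [[0.485, 0.0331], [0.5014, 0.0325], [0.5168, 0.0313]] line 175.3 [np.float64(174.5), np.float64(173.7), np.float64(173.8), np.float64(173.3)]
0.015 [[0.4843, 0.0329], [0.5005, 0.0323], [0.5157, 0.031]] line 175.3 [np.float64(174.7), np.float64(174.0), np.float64(174.1), np.float64(173.6)]
0.018 [[0.4835, 0.0326], [0.4995, 0.032], [0.5146, 0.0308]] line 175.3 [np.float64(174.9), np.float64(174.2), np.float64(174.3), np.float64(173.9)]
```

Request:
{"name": "play_rows", "arguments": {"deltas": "0 0 2 -0.6 3.6 0 -1;0 0 3 -0.6 5.3 0 -1;0 0 3 -0.6 5.3 0 -1;0 0 2 -0.6 3.4 0 -1;0 0 1 -0.3 1.3 0 -1;0 0 0 0 0 0 -1"}}

```text
t: 10.95
position: [0.4753, 0.0335, 0.1829]
eef_rot: [[-0.996, 0.091, 0.001], [0.091, 0.996, -0.001], [-0.001, -0.001, -1.0]]
ft_force: [5.6, -1.9, -1.3]
opening: 0.0084
grasp_force: 39.3
```

```bash
python3 - <<'E'
from h import *
from cell import eyes
togo([0.4754,0.0336,0.183],174.7)
c=eyes.capture("wrist");cv2.imwrite("pics/w3.png",c["pixels"][150:350,200:440]);pickle.dump(c,open("w3.pkl","wb"))
g=cv2.cvtColor(c["pixels"],cv2.COLOR_BGR2GRAY)
for r in(195,205,215,225,232,255,260,290,330):print(r,g[r,296:346].tolist())
E
```

```text
t 10.95 pos [0.4753 0.0335 0.1829] xang 174.76 j [  4.1   2.2 -13.8  73.9  -0.1   9.3]
shift mm in tool axes [-0.1  0.1 -0.1]
turn deg tool [-0.05  0.05  0.06]
195 [158, 155, 154, 152, 154, 155, 154, 154, 152, 151, 151, 152, 154, 156, 154, 154, 155, 155, 141, 94, 70, 88, 111, 101, 87, 111, 153, 159, 154, 152, 152, 153, 153, 153, 152, 152, 151, 151, 150, 151, 153, 154, 156, 158, 157, 155, 152, 152, 152, 151]
205 [81, 96, 101, 104, 107, 108, 109, 109, 109, 110, 108, 108, 109, 109, 118, 131, 134, 132, 131, 131, 132, 136, 136, 134, 133, 134, 134, 135, 134, 128, 116, 108, 110, 110, 110, 112, 111, 111, 113, 111, 111, 111, 109, 102, 88, 78, 71, 67, 67, 90]
215 [111, 113, 112, 113, 113, 112, 113, 112, 113, 112, 113, 113, 113, 113, 111, 111, 112, 106, 104, 134, 132, 134, 135, 136, 136, 139, 138, 111, 112, 113, 113, 113, 111, 113, 112, 113, 113, 111, 112, 111, 111, 112, 112, 111, 112, 112, 113, 111, 112, 113]
225 [111, 112, 112, 113, 112, 111, 112, 113, 111, 112, 112, 111, 112, 111, 112, 111, 113, 107, 101, 131, 133, 133, 134, 135, 135, 139, 138, 108, 110, 111, 111, 110, 110, 111, 111, 111, 11
[... 507 characters left out ...]
 70, 69, 67, 80, 107]
260 [70, 69, 70, 69, 69, 68, 70, 67, 48, 46, 63, 74, 73, 71, 75, 85, 90, 98, 105, 109, 113, 116, 117, 116, 117, 116, 118, 118, 116, 108, 99, 78, 67, 83, 97, 72, 42, 57, 70, 69, 69, 69, 70, 69, 69, 68, 69, 69, 68, 80]
290 [135, 134, 134, 135, 132, 106, 48, 52, 54, 52, 40, 46, 74, 93, 99, 105, 111, 115, 120, 126, 131, 131, 130, 129, 128, 127, 128, 128, 127, 127, 127, 127, 119, 84, 32, 44, 53, 53, 53, 77, 123, 136, 134, 134, 135, 136, 138, 133, 115, 98]
330 [35, 39, 40, 38, 37, 35, 44, 48, 49, 48, 43, 47, 79, 88, 96, 103, 109, 113, 119, 125, 130, 130, 129, 128, 127, 125, 125, 127, 127, 127, 126, 125, 119, 100, 38, 43, 50, 49, 49, 40, 30, 33, 34, 33, 32, 31, 32, 32, 31, 32]
```

The picture numbers show the pointer centred at column 318.7 and the rod at 318.5, both vertical, so the branch is aligned with the pointer. I'll release it and go to the absorber.

Request:
{"name": "play_rows", "arguments": {"deltas": "0 0 0 0 0 0 -0.6;0 0 0 0 0 0 -0.3;0 0 0 0 0 0 0.2;0 0 0 0 0 0 0.2;0 0 0 0 0 -15 0.2;0 0 0 0 0 -35 0.2;0 0 0 0 0 -40 0.2;0 0 8.5 0 0 -30 0.2;0 0 8.4 0 0 0 0.2;0 0 0 0 0 0 0.2"}}

```text
t: 12.25
position: [0.475, 0.034, 0.3043]
eef_rot: [[-0.927, 0.374, 0.002], [0.374, 0.927, 0.0], [-0.001, 0.001, -1.0]]
ft_force: [0.2, 0.1, -0.5]
opening: 0.0514
grasp_force: 0.0
```

```bash
python3 - <<'E'
from h import *
from cell import eyes
togo([0.4947,-0.2056,0.30],157.8)
for n in("scene","top"):
    c=eyes.capture(n);pickle.dump(c,open(f"{n}1.pkl","wb"))
E
```

```text
t 12.25 pos [0.475  0.034  0.3043] xang 158.04 j [ 4.1  2.5  1.7 89.1 -0.  26. ]
shift mm in tool axes [-107.8 -214.9    4.3]
turn deg tool [0.04 0.08 0.24]
```

Request:
{"name": "play_rows", "arguments": {"deltas": "0 0 0 -11 -20 0 0.2;0 0 0 -18 -32 0 0.2;0 0 0 -18 -32 0 0.2;0 0 0 -18 -32 0 0.2;0 0 0 -18 -32 14 0.2;0 0 0 -18 -32 20 0.2;0 0 0 -12.5 -21.3 15 0.2;0 0 0 -7 -12 5 0.2;0 0 0 0 0 0 0.2"}}

```text
t: 13.48
position: [0.5063, -0.2093, 0.2487]
eef_rot: [[-0.927, 0.376, -0.001], [0.376, 0.927, 0.001], [0.001, 0.0, -1.0]]
ft_force: [-0.1, 0.5, -0.2]
opening: 0.0511
grasp_force: 0.0
```

```bash
python3 - <<'E'
from h import *
from cell import eyes
togo([0.507,-0.209,0.104],157.8)
c=eyes.capture("wrist");cv2.imwrite("pics/w4.png",c["pixels"]);pickle.dump(c,open("w4.pkl","wb"))
print(proj(c,[[.507,-.209,.135],[.507,-.209,.12],[.507,-.209,.01]]).round())
E
```

```text
t 13.47 pos [ 0.5063 -0.2093  0.2487] xang 157.94 j [-22.5   9.8   3.   83.2   0.   -0.4]
shift mm in tool axes [ -0.7   0.5 144.7]
turn deg tool [ 0.01 -0.07  0.14]
[[318. 203.]
 [318. 198.]
 [318. 173.]]
```

View pics/w4.png

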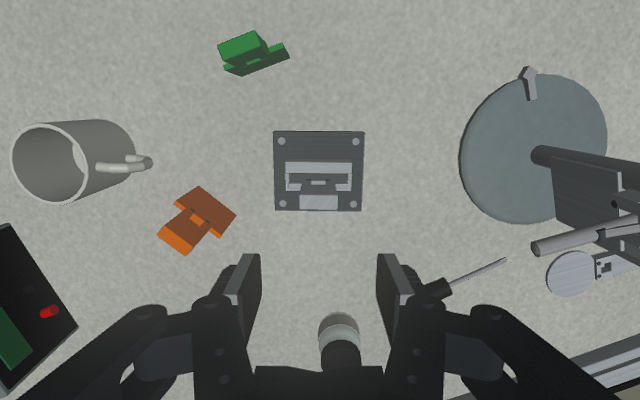

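The wrist view shows the absorber's top face at (318,202), 38 px wide, against a prediction of (318,203). It is square to the picture, as is the holder. I'll do a light grip across the 30 mm width first to centre it.

Request:
{"name": "play_rows", "arguments": {"deltas": "0 0 0 -0.7 0.5 30 0.2;0 0 0 0 0 40 0.2;0 0 0 0 0 40 0.2;0 0 0 0 0 20 0.2;0 0 0 0 0 10 0.2;0 0 0 0 0 4.7 0.2;0 0 0 0 0 0 0;0 0 0 0 0 0 -0.2;0 0 0 0 0 0 -0.4;0 0 0 0 0 0 -0.5;0 0 0 0 0 0 -0.5;0 0 0 0 0 0 -0.5", "newtons": 20}}

```text
t: 15.02
position: [0.5078, -0.2091, 0.1052]
eef_rot: [[-0.927, 0.375, 0.001], [0.375, 0.927, -0.001], [-0.002, -0.0, -1.0]]
ft_force: [-0.7, -0.0, 4.8]
opening: 0.0297
grasp_force: 23.6
```

```bash
python3 - <<'E'
from h import *
from cell import monitor
s=monitor.get_state();print(s["ft_force"],s["opening"],s["grasp_force"])
togo(None)
E
```

```text
[-7.05901512e-01 -4.56175457e-03  4.80042693e+00] 0.02972464341247464 23.58690619468689
t 15.03 pos [ 0.5078 -0.2091  0.1052] xang 157.95 j [-22.4  11.4 -13.2  65.3  -0.   -0.3]
```

Request:
{"name": "play_rows", "arguments": {"deltas": "0 0 0 0 0 0 0;0 0 0 0 0 0 0.3;0 0 0 0 0 0 0.3;0 0 10 0 0 0 0.3;0 0 10 0 0 0 0.3;0 0 10 0 0 0 0.3;0 0 10 0 0 0 0.3;0 0 10 0 0 0 0.3;0 0 10 0 0 0 0.3;0 0 10 0 0 0 0.3;0 0 10 0 0 0 0.3;0 0 10.1 0 0 0 0.3"}}

```text
t: 16.52
position: [0.5072, -0.2087, 0.1042]
eef_rot: [[0.382, 0.924, -0.0], [0.924, -0.382, 0.0], [0.0, -0.0, -1.0]]
ft_force: [1.0, 0.2, -0.3]
opening: 0.0555
grasp_force: 0.0
```

Request:
{"name": "play_rows", "arguments": {"deltas": "0 0 0 0 0 0 0;0 0 0 0 0 0 -0.4;0 0 0 0 0 0 -0.6;0 0 0 0 0 0 -0.8;0 0 0 0 0 0 -1;0 0 0 0 0 0 -1;0 0 0 0 0 0 -1", "newtons": 25}}

```text
t: 17.4
position: [0.5073, -0.2088, 0.1044]
eef_rot: [[0.377, 0.926, 0.0], [0.926, -0.377, -0.0], [-0.0, 0.0, -1.0]]
ft_force: [-1.1, 0.5, 1.2]
opening: 0.0116
grasp_force: 27.2
```

```bash
python3 - <<'E'
from h import *
from cell import monitor
s=monitor.get_state();print(s["ft_force"],s["wrist_torque"],s["opening"],s["grasp_force"])
togo([.507,-.209,.104],67.8)
E
```

```text
[-1.12013688  0.49847685  1.23745998] [0.03515095 0.13216082 0.02202903] 0.011642680127720571 27.16746836900711
t 17.4 pos [ 0.5073 -0.2088  0.1044] xang 67.86 j [-22.4  11.4 -13.3  65.3  -0.   89.8]
shift mm in tool axes [-0.3 -0.2  0.4]
turn deg tool [0.   0.   0.06]
```

Request:
{"name": "play_rows", "arguments": {"deltas": "0 0 0 0 0 -3 -1;0 0 0 0 0 -6 -1;0 0 0 0 0 -8 -1;0 0 0 0 0 -12 -1;0 0 0 0 0 -20 -1;0 0 0 0 0 -30 -1;0 0 0 0 0 -30 -1;0 0 0 0 0 -20 -1;0 0 0 0 0 -10 -1;0 0 -8 0 0 -7 -1;0 0 -8.8 0 0 0 -1;0 0 0 0 0 0 -1", "newtons": 50}}

```text
t: 18.9
position: [0.5072, -0.2087, 0.2502]
eef_rot: [[0.095, 0.996, -0.0], [0.996, -0.095, 0.0], [0.0, -0.001, -1.0]]
ft_force: [0.3, -1.0, -1.4]
opening: 0.0112
grasp_force: 51.2
```

```bash
python3 - <<'E'
from h import *
from cell import monitor
s=monitor.get_state();print(s["ft_force"],s["wrist_torque"],s["opening"],s["grasp_force"])
togo([.4087,.0398,.25],84.7)
E
```

```text
[ 0.31457947 -0.98329193 -1.40746981] [0.02042299 0.01818525 0.03751757] 0.01121001203577956 51.184126138687134
t 18.9 pos [ 0.5072 -0.2087  0.2502] xang 84.56 j [-22.4   9.9   3.2  83.4  -0.   73.1]
shift mm in tool axes [ 238.  -121.6    0.3]
turn deg tool [-0.03 -0.01 -0.14]
```

Request:
{"name": "play_rows", "arguments": {"deltas": "0 0 0 12 -12 0 -1;0 0 0 26 -20 0 -1;0 0 0 32 -20 0 -1;0 0 0 35 -20 0 -1;0 0 0 35 -17 0 -1;0 0 0 32 -13 0 -1;0 0 0 30 -10 0 -1;0 0 0 20 -6 0 -1;0 0 0 10 -3.6 10 -1;0 0 0 6 0 15 -1;0 0 -0.1 0 0 11 -1;0 0 0 0 0 0 -1"}}

```text
t: 20.4
position: [0.4077, 0.039, 0.2129]
eef_rot: [[0.092, 0.996, -0.003], [0.996, -0.092, -0.0], [-0.001, -0.003, -1.0]]
ft_force: [-0.5, 0.3, -0.3]
opening: 0.011
grasp_force: 51.1
```

```bash
python3 - <<'E'
from h import *
from cell import monitor,eyes
s=monitor.get_state();print(s["ft_force"])
togo([.4087,.0398,.2144],84.7)
p=s["position"];R=np.array(s["eef_rot"])
c=eyes.capture("scene");pickle.dump(c,open("scene2.pkl","wb"))
eye=np.array(p)-[0,0,.0144];y=R[:,1]
pts=[eye-.006*y,eye+.006*y,[.4585,.0351,.2],eye+[0,0,.045]];uv=proj(c,pts);print(uv.round(1))
x0,y0=230,110;im=cv2.resize(c["pixels"][y0:y0+110,x0:x0+140],None,fx=5.5,fy=5.5,interpolation=3)
cv2.imwrite("pics/s2.png",im);print(((uv-[x0,y0])*5.5).round())
c=eyes.capture("wrist");pickle.dump(c,open("w5.pkl","wb"));cv2.imwrite("pics/w5.png",c["pixels"])
print("wrist",proj(c,pts).round(1))
E
```

```text
[-0.51683698  0.31987381 -0.30521014]
t 20.4 pos [0.4077 0.039  0.2129] xang 84.7 j [  5.5  -5.1 -17.2  78.1  -0.  100.8]
shift mm in tool axes [ 0.9  0.9 -1.5]
turn deg tool [-0.15  0.04  0.  ]
[[285.2 148.5]
 [288.6 149.7]
 [301.9 153.8]
 [286.  133.9]]
[[304. 212.]
 [323. 218.]
 [396. 241.]
 [308. 131.]]
wrist [[306.1 255.4]
 [330.3 255.4]
 [421.4 255. ]
 [318.  305.6]]
```

View pics/s2.png

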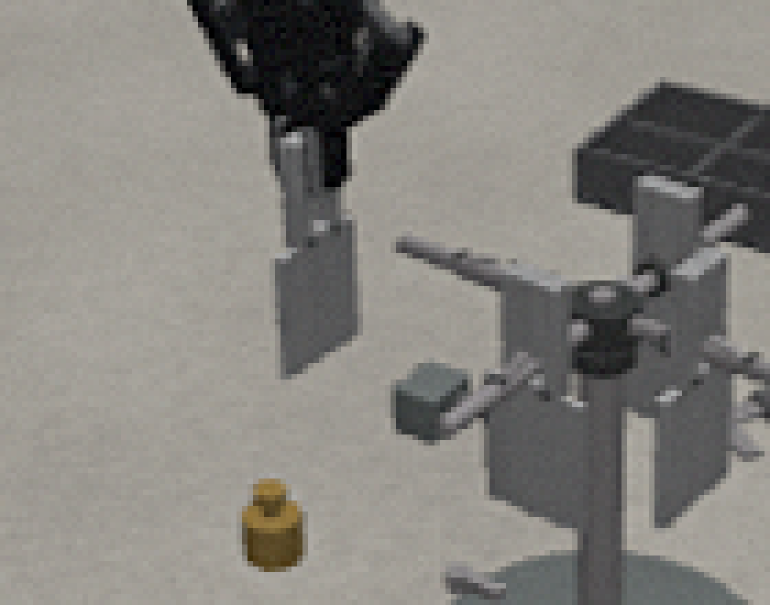

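View pics/w5.png

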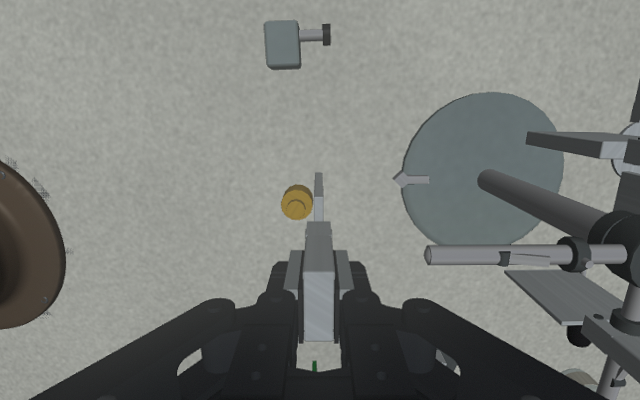

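The scene zoom shows the absorber upright in the gripper, with the eye at about (322,226) and the rod tip at (400,243). The wrist view shows the rod tip at (426,254), the keeper starting at about 497 and the collar face at about 562, which puts the collar about 68 mm from the tip. The rod is level with the eye line (255), so I'll advance in small steps.

Request:
{"name": "play_rows", "arguments": {"deltas": "0 0 0 0.9 0 -1.5 -1;0 0 0 0 6 0 -1;0 0 0 0 10 0 -1;0 0 0 0 10 0 -1;0 0 0 0 6 0 -1;0 0 0 0 4 0 -1;0 0 0 0 0 0 -1"}}

```text
t: 21.38
position: [0.4445, 0.0371, 0.2157]
eef_rot: [[0.091, 0.996, -0.0], [0.996, -0.091, -0.0], [-0.0, -0.0, -1.0]]
ft_force: [0.4, -0.8, -1.1]
opening: 0.011
grasp_force: 51.1
```

```bash
python3 - <<'E'
from h import *
from cell import monitor,eyes
s=monitor.get_state();print(s["ft_force"],s["wrist_torque"])
p=np.array(s["position"]);d=np.array([np.cos(np.radians(174.7)),np.sin(np.radians(174.7))]);n=np.array([-d[1],d[0]])
g=np.array([.4753,.0336])
togo(np.r_[g+d*((p[:2]-g)@d),.2144],84.7)
c=eyes.capture("wrist");g=cv2.cvtColor(c["pixels"],cv2.COLOR_BGR2GRAY)
pickle.dump(c,open("w6.pkl","wb"))
eye=p-[0,0,.0144]
tip=[.4605,.035,.2];print(proj(c,[eye,tip]).round(1))
for col in(350,360,370,380,400):print(col,g[235:280,col].tolist())
print(g[255,325:380].tolist())
E
```

```text
[ 0.44673122 -0.76112047 -1.11078798] [-0.01522833 -0.00931125 -0.00162092]
t 21.38 pos [0.4445 0.0371 0.2157] xang 84.75 j [  4.8  -1.3 -13.2  78.1  -0.  100. ]
shift mm in tool axes [-0.6 -0.   1.3]
turn deg tool [-0.02  0.01  0.05]
[[319.  256. ]
 [351.3 256. ]]
350 [160, 162, 161, 161, 162, 164, 160, 158, 156, 157, 157, 157, 159, 162, 165, 166, 155, 142, 117, 98, 88, 90, 96, 106, 119, 140, 84, 49, 50, 50, 53, 59, 65, 74, 88, 88, 90, 92, 93, 95, 98, 98, 97, 98, 96]
360 [159, 157, 158, 159, 161, 161, 160, 159, 158, 160, 150, 108, 102, 116, 126, 132, 138, 139, 138, 137, 137, 137, 136, 136, 137, 141, 134, 99, 59, 51, 53, 52, 53, 52, 52, 51, 55, 60, 58, 51, 51, 55, 57, 51, 50]
370 [164, 161, 158, 160, 161, 160, 162, 161, 161, 162, 152, 109, 102, 116, 125, 133, 137, 138, 138, 137, 137, 137, 137, 136, 137, 139, 140, 137, 127, 117, 103, 125, 164, 162, 163, 162, 160, 160, 161, 160, 161, 163, 165, 166, 164]
380 [161, 160, 159, 160, 161, 164, 165, 164, 163, 164, 154, 108, 102, 115, 125, 132, 137, 138, 138, 137, 137, 138, 137, 136, 137, 139, 140, 137, 127, 116, 104, 128, 164, 163, 167, 168, 166, 164, 160, 157, 160, 160, 161, 164, 166]
400 [117, 117, 116, 112, 109, 107, 101, 108, 139, 165, 156, 126, 100, 116, 124, 132, 136, 137, 138, 138, 137, 137, 137, 136, 137, 139, 140, 136, 127, 116, 104, 136, 166, 163, 161, 160, 161, 162, 163, 165, 166, 167, 166, 163, 160]
[108, 107, 106, 106, 106, 107, 106, 99, 74, 52, 62, 90, 99, 97, 97, 98, 97, 99, 98, 97, 96, 95, 115, 158, 148, 88, 96, 109, 119, 122, 124, 139, 137, 137, 137, 137, 138, 137, 137, 138, 137, 137, 137, 138, 138, 137, 137, 137, 137, 139, 137, 137, 138, 137, 138]
```

Request:
{"name": "play_rows", "arguments": {"deltas": "0 0 0 -0.6 0 1 -1;0 0 0 0 2 0 -1;0 0 0 0 3 0 -1;0 0 0 0 3 0 -1;0 0 0 0 3 0 -1;0 0 0 0 3 0 -1"}}

```text
t: 22.18
position: [0.4585, 0.0352, 0.2149]
eef_rot: [[0.091, 0.996, -0.0], [0.996, -0.091, 0.0], [0.0, -0.0, -1.0]]
ft_force: [-0.6, 0.1, -1.1]
opening: 0.0115
grasp_force: 51.1
```

Request:
{"name": "play_rows", "arguments": {"deltas": "0 0 0 0 3 0 -1;0 0 0 0 3 0 -1;0 0 0 0 3 0 -1;0 0 0 0 3 0 -1;0 0 0 0 3 0 -1"}}

```text
t: 22.8
position: [0.4733, 0.0338, 0.2149]
eef_rot: [[0.091, 0.996, -0.0], [0.996, -0.091, -0.0], [-0.0, 0.0, -1.0]]
ft_force: [0.0, -0.1, -1.9]
opening: 0.0113
grasp_force: 51.1
```

```bash
python3 - <<'E'
from h import *
from cell import monitor,eyes
s=monitor.get_state();print(s["ft_force"],s["wrist_torque"])
p=np.array(s["position"]);d=np.array([np.cos(np.radians(174.7)),np.sin(np.radians(174.7))])
g=np.array([.4753,.0336]);togo(np.r_[g+d*((p[:2]-g)@d),.2146],84.7)
c=eyes.capture("wrist");cv2.imwrite("pics/w7.png",c["pixels"]);pickle.dump(c,open("w7.pkl","wb"))
print(proj(c,[p-[0,0,.0144],[.4600,.035,.2]]).round(1))
gg=cv2.cvtColor(c["pixels"],cv2.COLOR_BGR2GRAY)
for col in(275,285,370,380):print(col,gg[235:280,col].tolist())
E
```

```text
[ 0.03191079 -0.0937878  -1.93505392] [-0.03022778 -0.00246599 -0.02635244]
t 22.8 pos [0.4733 0.0338 0.2149] xang 84.76 j [  4.1   1.8 -10.2  78.   -0.   99.3]
shift mm in tool axes [-0.1 -0.   0.3]
turn deg tool [0.   0.   0.06]
[[318.9 256. ]
 [291.9 255.7]]
275 [172, 174, 172, 167, 165, 165, 171, 175, 176, 175, 173, 173, 174, 175, 172, 171, 172, 174, 175, 178, 177, 175, 174, 173, 172, 174, 175, 173, 148, 86, 56, 59, 59, 61, 60, 60, 62, 66, 63, 60, 59, 62, 64, 60, 58]
285 [175, 178, 177, 175, 170, 167, 166, 166, 168, 168, 167, 166, 168, 171, 170, 169, 169, 169, 169, 167, 164, 168, 172, 177, 181, 164, 93, 56, 59, 59, 61, 59, 59, 58, 56, 57, 60, 67, 68, 64, 69, 74, 83, 93, 97]
370 [120, 117, 112, 108, 105, 108, 143, 178, 178, 178, 163, 103, 110, 123, 133, 140, 139, 110, 60, 69, 81, 81, 81, 80, 80, 80, 80, 80, 80, 79, 80, 76, 110, 159, 170, 167, 169, 171, 172, 170, 166, 166, 170, 171, 170]
380 [120, 120, 121, 120, 121, 122, 119, 115, 111, 109, 100, 94, 110, 124, 132, 139, 142, 144, 144, 133, 115, 135, 142, 140, 141, 144, 146, 148, 145, 142, 125, 137, 178, 174, 171, 168, 166, 164, 167, 169, 169, 170, 170, 169, 169]
```

View pics/w7.png

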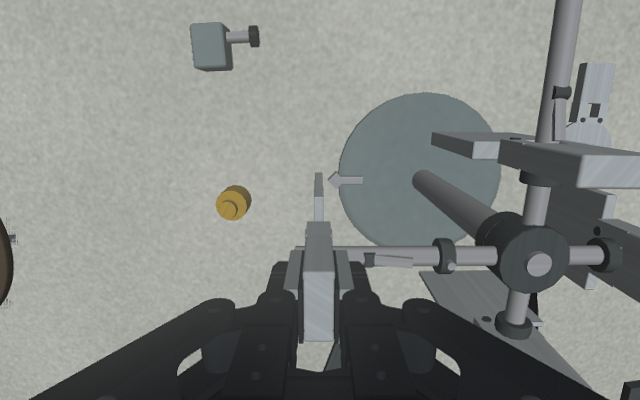

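The wrist view shows the rod through the eye. The eye is at column 319, the keeper starts at about 366 and the collar face is at about 433, so about 50 mm remains. I'll go on slowly, by feel.

Request:
{"name": "play_rows", "arguments": {"deltas": "0 0 0 0 3 0 -1;0 0 0 0 3 0 -1;0 0 0 0 3 0 -1;0 0 0 0 3 0 -1;0 0 0 0 3 0 -1;0 0 0 0 2 0 -1"}}

```text
t: 23.6
position: [0.4903, 0.0323, 0.2149]
eef_rot: [[0.091, 0.996, -0.0], [0.996, -0.091, 0.0], [0.0, -0.0, -1.0]]
ft_force: [0.3, 0.7, -0.4]
opening: 0.0113
grasp_force: 51.1
```

Request:
{"name": "play_rows", "arguments": {"deltas": "0 0 0 0 2 0 -1;0 0 0 0 2 0 -1;0 0 0 0 1.5 0 -1;0 0 0 0 1.5 0 -1"}}

```text
t: 24.1
position: [0.4971, 0.0317, 0.2149]
eef_rot: [[0.091, 0.996, -0.0], [0.996, -0.091, 0.0], [-0.0, -0.0, -1.0]]
ft_force: [-1.0, -0.8, -2.1]
opening: 0.0109
grasp_force: 51.1
```

Request:
{"name": "play_rows", "arguments": {"deltas": "0 0 0 0 1.5 0 -1;0 0 0 0 1.5 0 -1;0 0 0 0 1.5 0 -1;0 0 0 0 1.5 0 -1"}}

```text
t: 24.6
position: [0.5031, 0.0311, 0.2149]
eef_rot: [[0.091, 0.996, -0.0], [0.996, -0.091, -0.0], [-0.0, -0.0, -1.0]]
ft_force: [1.4, -0.5, -0.7]
opening: 0.0115
grasp_force: 51.1
```

Request:
{"name": "play_rows", "arguments": {"deltas": "0 0 0 0 1.5 0 -1;0 0 0 0 1.5 0 -1;0 0 0 0 1.5 0 -1"}}

```text
t: 24.98
position: [0.5072, 0.0308, 0.2151]
eef_rot: [[0.091, 0.996, -0.001], [0.996, -0.091, 0.0], [0.0, -0.001, -1.0]]
ft_force: [-4.3, -0.9, 2.3]
opening: 0.0113
grasp_force: 51.6
```

Request:
{"name": "play_rows", "arguments": {"deltas": "0 0 0 0 1.5 0 -1;0 0 0 0 1.5 0 -1"}}

```text
t: 25.22
position: [0.5105, 0.0304, 0.215]
eef_rot: [[0.091, 0.996, 0.0], [0.996, -0.091, 0.0], [0.0, 0.0, -1.0]]
ft_force: [-3.3, 1.2, 2.6]
opening: 0.0115
grasp_force: 51.6
```

Request:
{"name": "play_rows", "arguments": {"deltas": "0 0 0 0 1.5 0 -1;0 0 0 0 1.5 0 -1"}}

```text
t: 25.48
position: [0.5138, 0.0302, 0.215]
eef_rot: [[0.091, 0.996, 0.001], [0.996, -0.091, -0.0], [0.0, 0.001, -1.0]]
ft_force: [-1.5, -0.2, 1.8]
opening: 0.0112
grasp_force: 51.6
```

Request:
{"name": "play_rows", "arguments": {"deltas": "0 0 0 0 1.5 0 -1;0 0 0 0 1.5 0 -1;0 0 0 0 1 0 -1"}}

```text
t: 25.85
position: [0.5176, 0.0298, 0.2149]
eef_rot: [[0.091, 0.996, 0.0], [0.996, -0.091, -0.0], [-0.0, 0.0, -1.0]]
ft_force: [-2.9, 0.3, 2.1]
opening: 0.0114
grasp_force: 51.6
```

Request:
{"name": "play_rows", "arguments": {"deltas": "0 0 0 0 1 0 -1;0 0 0 0 1 0 -1"}}

```text
t: 26.1
position: [0.5195, 0.0296, 0.2149]
eef_rot: [[0.091, 0.996, 0.0], [0.996, -0.091, -0.0], [-0.0, 0.0, -1.0]]
ft_force: [-1.5, 0.0, 1.9]
opening: 0.011
grasp_force: 51.6
```

Request:
{"name": "play_rows", "arguments": {"deltas": "0 0 0 0 1 0 -1;0 0 0 0 1 0 -1"}}

```text
t: 26.35
position: [0.5215, 0.0294, 0.2149]
eef_rot: [[0.091, 0.996, 0.0], [0.996, -0.091, -0.0], [-0.0, 0.0, -1.0]]
ft_force: [-2.2, -0.4, 2.3]
opening: 0.0112
grasp_force: 51.6
```

Request:
{"name": "play_rows", "arguments": {"deltas": "0 0 0 0 0.7 0 -1;0 0 0 0 0 0 -1"}}

```text
t: 26.6
position: [0.5223, 0.0294, 0.2149]
eef_rot: [[0.091, 0.996, 0.0], [0.996, -0.091, -0.0], [0.0, 0.0, -1.0]]
ft_force: [-1.8, 0.3, 2.1]
opening: 0.0113
grasp_force: 51.6
```

Request:
{"name": "play_rows", "arguments": {"deltas": "0 0 0 0 0.7 0 -1;0 0 0 0 0 0 -1"}}

```text
t: 26.85
position: [0.5229, 0.0293, 0.2149]
eef_rot: [[0.091, 0.996, 0.0], [0.996, -0.091, -0.0], [0.0, 0.0, -1.0]]
ft_force: [-2.6, -0.0, 2.0]
opening: 0.0113
grasp_force: 51.6
```

Request:
{"name": "play_rows", "arguments": {"deltas": "0 0 0 0 0.7 0 -1;0 0 0 0 0 0 -1"}}

```text
t: 27.1
position: [0.5239, 0.0292, 0.2147]
eef_rot: [[0.091, 0.996, 0.0], [0.996, -0.091, -0.0], [-0.0, 0.0, -1.0]]
ft_force: [0.5, -0.0, -1.0]
opening: 0.0113
grasp_force: 51.2
```

Request:
{"name": "play_rows", "arguments": {"deltas": "0 0 0 0 0.7 0 -1;0 0 0 0 0 0 -1"}}

```text
t: 27.35
position: [0.5243, 0.0291, 0.2146]
eef_rot: [[0.091, 0.996, -0.0], [0.996, -0.091, -0.0], [-0.0, -0.0, -1.0]]
ft_force: [-0.1, 0.3, -0.8]
opening: 0.0112
grasp_force: 51.2
```

The absorber has snapped past the keeper: the upward force is gone. I'll go on to the collar in half-millimetre steps.

Request:
{"name": "play_rows", "arguments": {"deltas": "0 0 0 0 0.5 0 -1;0 0 0 0 0 0 -1"}}

```text
t: 27.6
position: [0.5248, 0.0291, 0.2149]
eef_rot: [[0.091, 0.996, 0.0], [0.996, -0.091, 0.0], [0.0, 0.0, -1.0]]
ft_force: [-0.3, 0.4, -2.2]
opening: 0.0113
grasp_force: 51.2
```

Request:
{"name": "play_rows", "arguments": {"deltas": "0 0 0 0 0.5 0 -1;0 0 0 0 0 0 -1"}}

```text
t: 27.85
position: [0.5253, 0.0291, 0.2149]
eef_rot: [[0.091, 0.996, 0.0], [0.996, -0.091, -0.0], [-0.0, 0.0, -1.0]]
ft_force: [1.2, 0.0, -1.0]
opening: 0.0113
grasp_force: 51.2
```

Request:
{"name": "play_rows", "arguments": {"deltas": "0 0 0 0 0.4 0 -1;0 0 0 0 0 0 -1"}}

```text
t: 28.1
position: [0.5256, 0.0291, 0.2149]
eef_rot: [[0.091, 0.996, -0.0], [0.996, -0.091, -0.0], [-0.0, -0.0, -1.0]]
ft_force: [-0.7, 0.2, -0.6]
opening: 0.0111
grasp_force: 51.2
```

Request:
{"name": "play_rows", "arguments": {"deltas": "0 0 0 0 0.4 0 -1;0 0 0 0 0 0 -1"}}

```text
t: 28.35
position: [0.5257, 0.0291, 0.2149]
eef_rot: [[0.091, 0.996, -0.001], [0.996, -0.091, 0.0], [0.0, -0.001, -1.0]]
ft_force: [-2.0, 0.3, 0.1]
opening: 0.0109
grasp_force: 51.3
```

Request:
{"name": "play_rows", "arguments": {"deltas": "0 0 0 0 0.4 0 -1;0 0 0 0 0 0 -1"}}

```text
t: 28.6
position: [0.5257, 0.0291, 0.2149]
eef_rot: [[0.091, 0.996, -0.001], [0.996, -0.091, 0.0], [0.0, -0.001, -1.0]]
ft_force: [-5.2, 0.4, 1.7]
opening: 0.0115
grasp_force: 51.5
```

The collar has stopped it at 5 N with no further travel. I'll ease off, lower it onto the rod and release.

Request:
{"name": "play_rows", "arguments": {"deltas": "0 0 0 0 -1 0 -1;0 0 0 0 0 0.8 -1;0 0 0 0 0 0.7 -1;0 0 0 0 0 0 -1", "newtons": 20}}

```text
t: 29.1
position: [0.5256, 0.0291, 0.2133]
eef_rot: [[0.091, 0.996, 0.0], [0.996, -0.091, -0.0], [-0.0, 0.0, -1.0]]
ft_force: [-1.0, 0.2, -0.9]
opening: 0.0114
grasp_force: 51.3
```

Request:
{"name": "play_rows", "arguments": {"deltas": "0 0 0 0 0 0 -0.7;0 0 0 0 0 0 -0.6;0 0 0 0 0 0 -0.5;0 0 0 0 0 0 -0.5"}}

```text
t: 29.6
position: [0.5256, 0.0291, 0.2135]
eef_rot: [[0.091, 0.996, 0.0], [0.996, -0.091, -0.0], [0.0, 0.0, -1.0]]
ft_force: [0.3, 0.3, 0.1]
opening: 0.0217
grasp_force: 0.0
```

```bash
python3 - <<'E'
from h import *
from cell import monitor,eyes
s=monitor.get_state();print(s["ft_force"],s["opening"])
togo(None)
c=eyes.capture("wrist");pickle.dump(c,open("w8.pkl","wb"));cv2.imwrite("pics/w8.png",c["pixels"])
E
```

```text
[0.33921518 0.2661328  0.1321522 ] 0.0217185872308904
t 29.6 pos [0.5256 0.0291 0.2135] xang 84.75 j [ 3.2  7.4 -4.3 78.3 -0.  98.4]
```

View pics/w8.png

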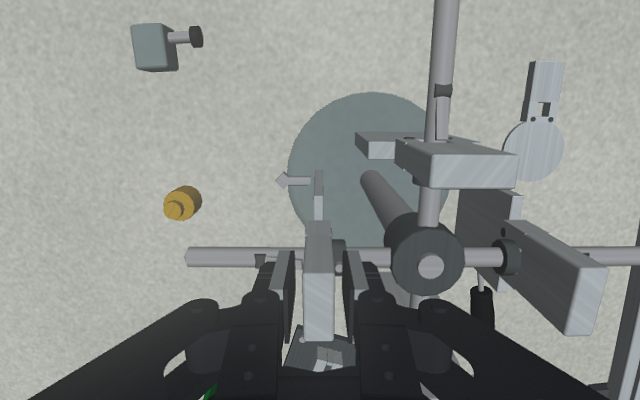

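The wrist view shows the fingers open, the absorber hanging upright at (318,280) against the collar at about (343,255), and the keeper behind it. I'll lift straight up and check.

Request:
{"name": "play_rows", "arguments": {"deltas": "0 0 0 0 0 -5 -0.5;0 0 0 0 0 -12 -0.5;0 0 0 0 0 -20 -0.5;0 0 0 0 0 -30 -0.5;0 0 0 0 0 -40 -0.5;0 0 0 0 -30 -20 -0.5;0 0 0 0 -45 0 -0.5;0 0 0 0 -45 0 -0.5;0 0 0 0 -20 0 -0.5;0 0 0 0 0 0 -0.5;0 0 0 0 0 0 -0.5;0 0 0 0 0 0 -0.5"}}

```text
t: 31.15
position: [0.387, 0.0418, 0.3399]
eef_rot: [[0.092, 0.996, -0.001], [0.996, -0.092, -0.0], [-0.0, -0.001, -1.0]]
ft_force: [0.7, 0.9, 0.5]
opening: 0.0214
grasp_force: 0.0
```

```bash
python3 - <<'E'
from h import *
from cell import monitor,eyes
S=eyes.capture("scene");T=eyes.capture("top");W=eyes.capture("wrist")
g=lambda a,y,x,h,w,f:cv2.resize(a["pixels"][y:y+h,x:x+w],None,fx=f,fy=f,interpolation=3)
a=g(S,110,270,100,130,3);b=g(T,150,235,100,133,3)
b=cv2.resize(b,(390,300));l=np.vstack([a,b]);w=cv2.resize(W["pixels"][0:400,180:640],(410,356));w=np.vstack([w,np.zeros((244,410,3),np.uint8)])
cv2.imwrite("pics/fin.png",np.hstack([l,w]))
togo(None)
E
```

```text
t 31.3 pos [0.3866 0.0418 0.3399] xang 84.74 j [  6.2  -6.   -1.9  94.1  -0.  101.4]
```

View pics/fin.png

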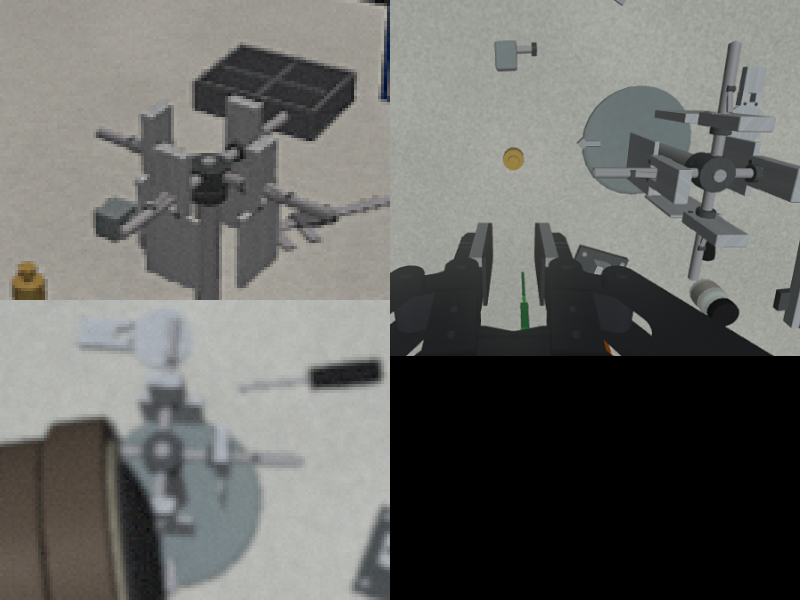

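The final views show all four absorbers hanging. The new one sits on the front branch between keeper and collar, the branch is parallel to the pointer, and the gripper is clear. I'm handing the job in.

```bash
python3 -c "
from cell import workorder
print(workorder.finish_job())"
```

```text
the job is handed in; nothing more can be done
None
```

The job is handed in, finished after about 31 s of the 72 s allowed: the empty branch points to the front over the pointer, and the absorber hangs on it, snapped past the keeper and seated at the collar (about 5 N at the stop), with the gripper clear.

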